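# Turn back the flip lid of a food pan

### The job

Open the food pan: pushing only with the fingertips, turn the hinged half of its lid (the half with the tongue) up and over the spine until it lies flat, upside down, on the fixed rear half, and leave it there. Push it round steadily without flicking it, and do not pinch it between the fingers. Do not lift, tip or shove the pan, and leave the bowl, shaker and scraper where they are.

Things in the scene. Friction and masses are not known exactly. Their poses are not given: they have to be found in the camera images.
- pan: Loose steel food pan, about 1.8 kg, 265 mm long (its own x) by 162 mm wide (its own y), rim 100 mm above the bench, with a white two-part lid 4 mm thick on it (100 to 104 mm up). Origin: centre of the underside; z up. From the pan's middle its -x points to the hinged half as it starts, +x to the fixed rear half (x = 4 to 132 mm, 160 mm wide). The pan can slide if pushed hard.
- spine (a point): Middle of the spine, the lid's hinge axis: over the pan's centre, 104 mm above the bench, in the plane of the lid's top face. The axis runs along the pan's own y; hinge knuckles of 4 mm radius. Axes as the pan's.
- tongue (a point): Centre of the underside of the tongue, the flat grip tab (70 mm wide, 4 mm thick) on the leaf's free edge; turns with the leaf. It lies 148.5 mm from the spine, 4 mm below the leaf's top face; the tongue runs from 132.5 to 164.5 mm, beyond the pan's rim, nothing but the bench below. Own axes: x from tongue to spine, y along the spine, z out of the leaf's top face.
- leaf_middle (a point): Middle of the underside of the leaf, the lid's hinged half: a rigid white plate 4 mm thick, 160 mm wide, reaching from the spine to 132.5 mm (then the tongue). This point is 66 mm from the spine; axes as the tongue's. A locating ridge 5 mm tall stands on the underside, no further than 107.5 mm from the spine.
- leaf (a joint): Angle of the leaf about the spine, rad: 0 closed flat on the pan, 1.57 upright, 3.14 turned right over and flat on the rear half (stop). The leaf may start slightly ajar. The hinge is stiff: the leaf stays at whatever angle it is left and never falls by itself; turning it takes a push of 1 to 3 N at the tongue all the way, down to the stop.
- bowl: Loose light-blue bowl, 124 mm across, 58 mm tall. Origin: centre of its underside.
- shaker: Loose steel shaker, 64 mm across, 95 mm tall. Origin: centre of its underside.
- scraper: Loose dough scraper lying flat: steel blade with a black round handle along one edge, 98 x 134 mm, 21 mm tall. Origin: underside, middle of the blade.

How it is judged (in metres and radians):
On the way:
1. the fingers push the leaf up past upright (value of joint leaf above 1.65 rad and contact force between the fingers and leaf above 0.3 N), for 0.1 s.
At the end, for the whole second after the job is handed in: The leaf lies flat on the rear half (within 0.07 rad of its stop) and is at rest; the pan stands level within 40 mm of where it was; bowl, shaker and scraper are within 25 mm of where they were (value of joint leaf above 3.07 rad and velocity of joint leaf below 0.05 rad/s and linear speed of pan below 0.01 m/s and distance of pan from where it was at the start of the episode below 0.04 m and angle between pan's own z axis and vertical below 0.03 rad and distance of each of bowl, shaker, scraper from where it was at the start of the episode below 0.025 m); the robot touches nothing.
It fails at once if the pan is lifted or tipped (height (world z) of pan above 0.012 m or angle between pan's own z axis and vertical above 0.12 rad).
It fails at once if the pan is shoved more than 40 mm (distance of pan from where it was at the start of the episode above 0.04 m).
It fails at once if the leaf is flicked or slammed (faster than 6 rad/s) (velocity of joint leaf above 6 rad/s).
It fails at once if the leaf is pinched between the fingers (pressed on its top face and its underside at once) ((contact force between the fingers and leaf_c2 above 2 N or contact force between the fingers and leaf_c3 above 2 N) and (contact force between the fingers and leaf_c0 above 2 N or contact force between the fingers and leaf_c1 above 2 N)).
It fails at once if a bystander is moved more than 25 mm (distance of any of bowl, shaker, scraper from where it was at the start of the episode above 0.025 m).
It also fails if it takes over 45 s, if anything falls off the work surface, if the arm or the gripper's body presses on something with over 40 N, if the wrist force passes 120 N, or if a joint passes its speed limit or range.

### The arm

A 7-joint arm with a two-finger parallel gripper is mounted at the origin on the work surface. World frame = base frame: x ahead of the robot, y to its left, z up, the work surface at z = 0. Lengths are in mm, angles in rad, forces in N, time in s.
With the tool pointing down it reaches from about 425 to 875 mm from the base axis. Payload 8.4 kg.
Tool frame: the origin (TCP) lies midway between the tips of the shut fingers; the grasp point (between the pads) lies 19 mm behind it; z points along the fingers, y is the line along which they close (so a half turn about z gives the same grasp; the last joint's range is limited). The gripper opens to 87 mm and grips with 3 to 60 N. Pads are 19 mm wide; open, the fingers measure 117 mm over their backs; the gripper's body (75 mm by 190 mm) begins 51 mm behind the grasp point.
Start: joints at [1.177, 0.333, 0.04, 1.465, -0.013, 1.343, -0.059], TCP at [188.834, -621.937, 222.546] pointing down, gripper open.
Joint ranges: [-2.58, 2.58], [-0.38, 2.09], [-1.3, 1.39], [0.25, 2.4], [-1.5, 4.64], [0.08, 2.09], [-2.65, 2.65]. Speed limits (rad/s): [2.22, 2.22, 2.79, 2.79, 3.14, 3.14, 3.14].

### API

Orientations are given as [roll, pitch, yaw] about the fixed x, y, z axes, in that order (R = Rz(yaw) Ry(pitch) Rx(roll)).
In Python, from workcell import read_state, get_image, job_done gives the robot as it stands.
- The arm moves only by the tool arm_command, never from a script. Its argument "targets" is a list that holds one entry, the list of rows, each a list of 6 numbers: the shift along the tool's x, y, z in m, then the turn, a rotation vector about the tool's x, y, z in rad. In form: [[[dx, dy, dz, rx, ry, rz], ...]]. A call has 1 to 20 rows; each row is the pose to reach, as a shift and turn from the pose commanded when the call began, along the tool's axes at that moment; what a row does not reach only later rows make up. A row lasts 1/12 s, in which the tool goes at most 41.7 mm and 7.16 degrees, less where a joint would pass 70% of its speed; a pose out of reach is approached as far as the arm can. A call with a gripper value outside its range is refused whole. "claw" is the closure, from 0 (fully open) to 1 (shut), set as the call begins (left out, the last holds). The fingers move at their own pace and stop on an object; "grip_force" is the grip in N (left out, the last holds). Time passes only in rows, so rows that repeat a pose let the fingers close. It gives the time, the measured TCP pose, the force, the opening and the grip force at its end, in the units of the state.
- read_state(): the state, without advancing time (a new reading comes with each control period).
- get_image(name): name is "side" or "top"; returns a dict with "color" (420x560x3 uint8, red, green, blue), "range_z" (420x560 float32, mm along the optical axis (not along the pixel's ray), 0 where there is no reading), "intrinsics" (3x3 intrinsics, pixels), "xyz" and "rotation" of the camera in the world. Camera axes: x right, y down, z forward; pixel columns grow to the right and rows downward; lengths in mm; the calibration is good to about 2 mm. A picture is of the moment at which its call begins.
- job_done(): hands the job in; it is judged then, once.
The state is a dict: "clock": time; "qpos": joint angles; "joint_velocities": joint speeds; "effort": joint torques, N m; "position": TCP position; "orientation": TCP orientation; "force": force on the tool from outside, world axes, zero at the start; "ft_torque": the same for the moment, N m; "finger_gap": finger opening in mm; "gripper_force": force on a finger pad.
Only numpy, scipy, OpenCV 4.12 (cv2) and the standard library are available. Lean on these libraries where they do the work, as an engineer would, in place of code of your own. Each camera call takes 0.05 s, during which the arm holds its last target. There are 200 camera calls.

## Working session

There is one attempt and no reset: what is moved stays moved. The work goes in short steps, Python scripts to look and compute and a tool call to move; the robot and the scene stay as the last step left them, time stands still between calls to the robot, and variables do not carry over. Pictures are saved under pics/ and viewed, at most 10 in all, crops included, and the job is handed in when it is done.

Besides the shell and the picture viewer there is one more tool, called after "Request:" as name([rows], argument=value, ...), one row to a line, values as JSON. arm_command: Moves the arm, as the interface text tells. Its arguments: {"type":"object","properties":{"targets":{"type":"array"},"claw":{"type":"number"},"grip_force":{"type":"number"}},"required":["targets"]}

```bash
mkdir -p pics; ls; cat > h.py <<'E'
import numpy as np, cv2
from workcell import read_state, get_image, job_done
def cloud(n):
    d=get_image(n); z=d["range_z"].astype(float); K=np.array(d["intrinsics"]); 
    v,u=np.mgrid[:z.shape[0],:z.shape[1]]
    p=np.stack([(u-K[0,2])/K[0,0]*z,(v-K[1,2])/K[1,1]*z,z],-1)
    R=np.array(d["rotation"]); 
    w=p@R.T+np.array(d["xyz"]); w[z==0]=np.nan
    return d["color"],w,d
E
python3 - <<'E'
from h import *
for n in("top","side"):
    c,w,d=cloud(n); cv2.imwrite(f"pics/{n}0.png",c[:,:,::-1]); np.save(f"{n}0.npy",w)
    print(n,d["xyz"],d["rotation"],d["intrinsics"])
s=read_state(); print(s)
E
```

```text
picsTraceback (most recent call last):
  File "<stdin>", line 3, in <module>
  File "h.py", line 8, in cloud
    w=p@R.T+np.array(d["xyz"]); w[z==0]=np.nan
      ~~~~~^~~~~~~~~~~~~~~~~~~
ValueError: operands could not be broadcast together with shapes (420,560) (3,)
```

```bash
sed -i 's/R=np.array(d\["rotation"\]);/R=Rotation.from_euler("xyz",d["rotation"]).as_matrix()/; 1a from scipy.spatial.transform import Rotation' h.py
python3 - <<'E'
from h import *
for n in("top","side"):
    c,w,d=cloud(n); cv2.imwrite(f"pics/{n}0.png",c[:,:,::-1]); np.save(f"{n}0.npy",w)
    print(n,d["xyz"],d["rotation"],np.array(d["intrinsics"]).tolist(), np.nanmedian(w[...,2]), np.nanpercentile(w[...,2],[5,50,95]))
s=read_state(); print(s)
E
```

```text
top [546.56006336  72.77776697 946.00802987] [-3.05088714 -0.01232277 -1.54465069] [[474.6226312316443, 0.0, 274.385245230596], [0.0, 474.6226312316443, 209.42074776002565], [0.0, 0.0, 1.0]] -0.558187337452182 [-7.47220592e+02 -5.58187337e-01  1.03033030e+02]
side [ 368.77404239 -598.59908612  830.42151443] [-2.3516554   0.01039732 -0.39543047] [[542.6839541306834, 0.0, 269.5969543060598], [0.0, 542.6839541306834, 210.64988420539157], [0.0, 0.0, 1.0]] 0.31293721772544814 [-5.98638778e+02  3.12937218e-01  1.06835744e+02]
{'clock': 0.15, 'qpos': array([ 1.17680061,  0.33372781,  0.03989854,  1.46607285, -0.01338108,
        1.34329716, -0.05848023]), 'joint_velocities': array([ 0.00186465, -0.00293289,  0.00030525, -0.00279478, -0.00033098,
        0.00220604,  0.00071269]), 'effort': array([ 1.74630153e-03, -6.56845522e+01,  1.33658543e+00, -4.04106402e+01,
       -5.96959493e-02,  4.18457540e-02,  1.64904109e-04]), 'position': array([ 188.70489886, -621.62137493,  221.87507452]), 'orientation': array([-3.14035780e+00,  1.06195952e-04,  2.94781826e-01]), 'force': array([-0.41743601, -0.21551918, -0.2005588 ]), 'ft_torque': array([ 0.01714573, -0.02105496,  0.00829744]), 'gripper_force': 0.0, 'finger_gap': 86.74608088228626}
```

View pics/top0.png

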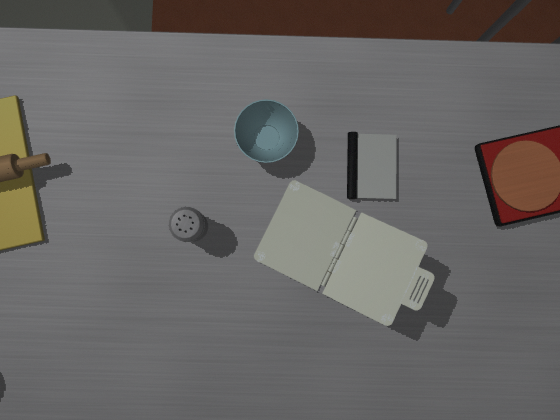

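View pics/side0.png

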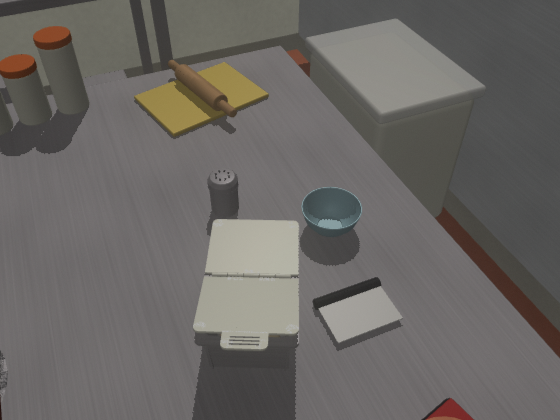

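The top view shows the spine at about (340,250), the tongue at (420,288) and the rear half centred near (306,235). The bowl is at (267,132), the shaker at (188,224) and the scraper at (373,166). The side view has the tongue at (245,340).

```bash
cat > m.py <<'E'
from h import *
w=np.load("top0.npy"); c=cv2.imread("pics/top0.png")
mask=(w[...,2]>85)&(w[...,2]<175)&(c.min(2)>110)
n,l,st,ce=cv2.connectedComponentsWithStats(mask.astype(np.uint8))
k=l[250,310] or l[230,306]; m=l==k; P=w[m]; print(n,m.sum())
for u,v in [(340,250),(420,288),(306,235),(375,268),(267,132),(188,224),(373,166),(350,166)]:
    print((u,v),np.nanmedian(w[v-2:v+3,u-2:u+3].reshape(-1,3),0).round(1))
# direction by the line of rear -> tongue
r=cv2.minAreaRect(P[:,:2].astype(np.float32)); print(r)
yaw=np.deg2rad(r[2]); 
for a in (yaw,yaw+np.pi/2):
    e=np.array([np.cos(a),np.sin(a)]); q=P[:,:2]@e; print(a,np.percentile(q,[.2,50,99.8]))
# fit planes on both halves
e=np.array(w[235,306,:2]-w[268,375,:2]); e/=np.linalg.norm(e)
f=np.array([-e[1],e[0]]); o=w[250,340,:2]; X=(P[:,:2]-o)@e; Y=(P[:,:2]-o)@f
print("e",e,"yaw",np.arctan2(e[1],e[0]))
for s in range(-170,140,15):
    b=(X>=s)&(X<s+15)
    if b.sum()>20: print(s+7,b.sum(),P[b,2].mean().round(1),np.percentile(Y[b],[1,99]).round(1))
E
python3 m.py
```

```text
8 14337
(340, 250) [554.4 -53.1 106.7]
(420, 288) [ 493.5 -185.7  135.4]
(306, 235) [579.4   7.1 103.3]
(375, 268) [ 524.7 -112.8  118. ]
(267, 132) [788.9  82.5   3.8]
(188, 224) [593.9 218.6  93.6]
(373, 166) [ 724.6 -131.1   11.7]
(350, 166) [721.6 -84.2  17.7]
((546.58642578125, -64.74757385253906), (293.2572021484375, 162.06637573242188), 65.10258483886719)
1.1362544569971744 [ 26.66973951 173.00775539 317.79347188]
2.707050783792071 [-602.88354833 -521.99918039 -443.18357769]
e [0.41352537 0.9104926 ] yaw 1.1444737153653537
-163 116 136.7 [-27.1  34. ]
-148 321 134.8 [-30.9  37.1]
-133 459 131.1 [-69.7  73.3]
-118 865 128.5 [-74.9  81.2]
-103 854 125.4 [-75.3  81.6]
-88 858 122.1 [-75.6  81.2]
-73 834 118.9 [-75.5  81.2]
-58 823 115.7 [-75.6  81.1]
-43 815 112.5 [-75.8  81. ]
-28 808 109.2 [-76.  81.]
-13 792 106.1 [-76.3  80.2]
2 559 104.7 [-75.3  79.6]
17 771 103.3 [-76.5  80.6]
32 758 103.4 [-75.9  80.6]
47 762 103.2 [-76.6  80.4]
62 762 103.3 [-76.8  80.3]
77 759 103.3 [-76.9  80.2]
92 758 103.3 [-77.5  80. ]
107 760 103.3 [-76.9  79.9]
122 754 103.2 [-77.5  79.9]
137 149 103.2 [-71.5  75.4]
```

```bash
cat >> h.py <<'E'
S=np.array([553.0,-50.8,104]); A=1.1363
e=np.array([np.cos(A),np.sin(A),0]); f=np.array([-e[1],e[0],0]); Z=np.array([0,0,1.])
def pose(x,z,tilt,y=0):
    "TCP at pan coords x (along e), y, height z above spine, tilt deg"
    t=np.deg2rad(tilt); zt=np.sin(t)*e-np.cos(t)*Z; xt=np.cos(t)*e+np.sin(t)*Z
    return S+x*e+y*f+z*Z, Rotation.from_matrix(np.stack([xt,np.cross(zt,xt),zt],1))
def rows(ps):
    s=read_state(); R0=Rotation.from_euler("xyz",s["orientation"]); p0=s["position"]
    for q in ps:
        p,R=pose(*q); d=R0.inv().apply(p-p0)/1000; r=(R0.inv()*R).as_rotvec()
        print("[%s],"%", ".join("%.3f"%v for v in np.r_[d,r]))
def where():
    s=read_state(); d=s["position"]-S; R=Rotation.from_euler("xyz",s["orientation"]).as_matrix()
    print("t",s["clock"],"x,y,z",(d@e).round(1),(d@f).round(1),d[2].round(1),"tilt",np.rad2deg(np.arctan2(R[:,2]@e,-R[2,2])).round(1),"side",(R[:,2]@f).round(3),"F",(s["force"]@e).round(1),(s["force"]@f).round(1),s["force"][2].round(1),"q",s["qpos"].round(2))
E
python3 -c "
from h import *
where(); rows([(-260,140,0),(-240,110,45)])"
```

```text
t 0.15 x,y,z -671.1 90.2 117.9 tilt 0.0 side 0.001 F -0.4 0.3 -0.2 q [ 1.18  0.33  0.04  1.47 -0.01  1.34 -0.06]
[0.341, -0.247, -0.022, -0.001, -0.000, -0.842],
[0.355, -0.261, 0.008, 0.329, 0.737, -0.797],
```

Request:
arm_command([
  [[0.05,-0.036,-0.01,0,0,-0.12],[0.08,-0.06,-0.022,0,0,-0.24],[0.11,-0.08,-0.022,0,0,-0.36],[0.14,-0.1,-0.022,0,0,-0.48],[0.17,-0.125,-0.022,0,0,-0.6],[0.2,-0.145,-0.022,0,0,-0.72],[0.23,-0.165,-0.022,0,0,-0.84],[0.26,-0.19,-0.022,0,0,-0.842],[0.29,-0.21,-0.022,0,0,-0.842],[0.32,-0.23,-0.022,0,0,-0.842],[0.341,-0.247,-0.022,0,0,-0.842],[0.341,-0.247,-0.022,0,0,-0.842],[0.341,-0.247,-0.022,0,0,-0.842]],
], claw=1, grip_force=10)

```text
clock: 1.23
position: [444.2, -285.0, 244.4]
orientation: [-3.141, -0.0, 1.14]
force: [-0.6, -0.7, 0.1]
finger_gap: 8.0
gripper_force: 0.0
```

```bash
python3 -c "
from h import *
where(); rows([(-250,100,50)])"
```

```text
t 1.2333 x,y,z -258.2 0.1 140.4 tilt 0.0 side 0.0 F -0.9 0.3 0.1 q [ 0.8   0.09 -0.34  1.71  0.03  1.34  0.03]
[0.008, 0.000, 0.040, -0.002, 0.873, 0.004],
```

Request:
arm_command([
  [[0.002,0,0.01,0,0.1,0],[0.004,0,0.02,0,0.2,0],[0.006,0,0.03,0,0.3,0],[0.008,0,0.04,0,0.4,0],[0.008,0,0.04,0,0.5,0],[0.008,0,0.04,0,0.6,0],[0.008,0,0.04,0,0.7,0],[0.008,0,0.04,0,0.8,0],[0.008,0,0.04,0,0.873,0],[0.008,0,0.04,0,0.873,0],[0.008,0,0.04,0,0.873,0]],
])

```text
clock: 2.15
position: [445.5, -280.8, 203.2]
orientation: [-3.138, -0.872, 1.131]
force: [0.4, 0.5, 0.4]
finger_gap: 0.5
gripper_force: 0.0
```

```bash
python3 -c "
from h import *
where(); rows([(-215,40,50),(-170,-8,50),(-155,2,50)])
c,w,d=cloud('side'); cv2.imwrite('pics/s1.png',c[:,:,::-1])"
```

```text
t 2.15 x,y,z -253.8 0.7 99.2 tilt 50.0 side -0.001 F 0.6 -0.1 0.4 q [ 1.15  0.42 -0.25  1.67 -0.65  1.54  0.65]
[-0.020, 0.001, 0.068, 0.001, 0.001, -0.004],
[-0.028, 0.001, 0.133, 0.001, 0.001, -0.004],
[-0.011, 0.001, 0.138, 0.001, 0.001, -0.004],
```

View pics/s1.png

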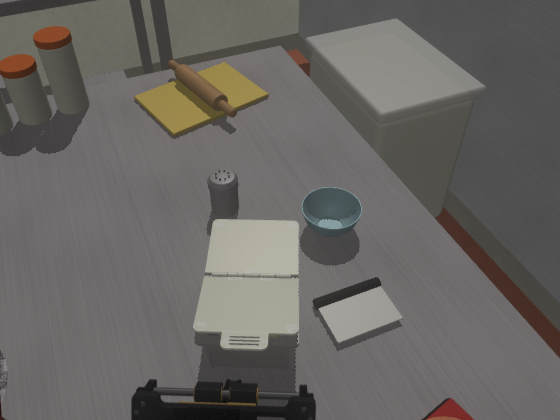

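The gripper, at (225,400), has reached the 50° tilt and sits clear of the tongue at (245,340). Next I move the tip under the tongue.

Request:
arm_command([
  [[-0.01,0.0,0.034,0,0,0],[-0.02,0.001,0.068,0,0,0],[-0.022,0.001,0.09,0,0,0],[-0.025,0.001,0.112,0,0,0],[-0.028,0.001,0.133,0,0,0],[-0.028,0.001,0.133,0,0,0],[-0.028,0.001,0.133,0,0,0]],
])

```text
clock: 2.78
position: [483.3, -202.5, 98.6]
orientation: [3.14, -0.872, 1.141]
force: [0.3, -0.4, 0.7]
finger_gap: 0.5
gripper_force: 0.0
```

```bash
cat >> h.py <<'E'
def tcp(th,off=0,s=18):
    "TCP pose that puts the leaf at th deg"
    phi=np.interp(th,[0,60,130,180],[50,50,10,0]); t,ph=np.deg2rad([th,phi])
    o=np.array([-np.cos(t),np.sin(t)]); n=np.array([np.sin(t),np.cos(t)])
    xt=np.array([np.cos(ph),np.sin(ph)]); zt=np.array([np.sin(ph),-np.cos(ph)])
    if th+phi<90: p=164.5*o-4*n-9.5*xt+s*zt
    else: p=(164.5-s)*o-4*n-9.5*xt
    p=p+off*n
    return p[0],p[1],phi
E
python3 -c "
from h import *
where(); print(tcp(9)); rows([tcp(t) for t in (6,9,12,15,18,21,24,27,30,33,36,39)])"
```

```text
t 2.7833 x,y,z -166.9 -0.6 -5.4 tilt 49.9 side 0.002 F -0.3 -0.4 0.7 q [ 1.07  0.49 -0.3   1.84 -0.7   1.28  0.72]
(np.float64(-155.4181522039416), np.float64(2.9351169527494267), np.float64(50.0))
[0.007, -0.001, 0.008, -0.002, 0.001, 0.003],
[0.014, -0.001, 0.003, -0.002, 0.001, 0.003],
[0.021, -0.001, -0.001, -0.002, 0.001, 0.003],
[0.029, -0.001, -0.005, -0.002, 0.001, 0.003],
[0.037, -0.001, -0.009, -0.002, 0.001, 0.003],
[0.045, -0.001, -0.012, -0.002, 0.001, 0.003],
[0.053, -0.001, -0.015, -0.002, 0.001, 0.003],
[0.061, -0.000, -0.017, -0.002, 0.001, 0.003],
[0.069, -0.000, -0.019, -0.002, 0.001, 0.003],
[0.078, -0.000, -0.020, -0.002, 0.001, 0.003],
[0.086, -0.000, -0.022, -0.002, 0.001, 0.003],
[0.095, -0.000, -0.022, -0.002, 0.001, 0.003],
```

Request:
arm_command([
  [[0.007,-0.001,0.008,0,0,0],[0.014,-0.001,0.003,0,0,0],[0.021,-0.001,-0.001,0,0,0],[0.029,-0.001,-0.005,0,0,0],[0.037,-0.001,-0.009,0,0,0],[0.045,-0.001,-0.012,0,0,0],[0.053,-0.001,-0.015,0,0,0],[0.061,0,-0.017,0,0,0],[0.069,0,-0.019,0,0,0],[0.078,0,-0.02,0,0,0]],
])

```text
clock: 3.62
position: [497.7, -172.1, 170.9]
orientation: [3.141, -0.873, 1.136]
force: [-2.5, -2.7, -0.6]
finger_gap: 0.5
gripper_force: 1.2
```

```bash
python3 -c "
from h import *
where(); rows([tcp(t) for t in range(33,88,3)])
c,w,d=cloud('top'); cv2.imwrite('pics/t2.png',c[:,:,::-1])"
```

```text
t 3.6167 x,y,z -133.4 -0.9 66.9 tilt 50.0 side -0.0 F -3.5 1.1 -0.6 q [ 1.05  0.37 -0.33  1.84 -0.73  1.34  0.61]
[0.001, -0.001, 0.000, 0.000, -0.000, -0.000],
[0.009, -0.001, -0.001, 0.000, -0.000, -0.000],
[0.018, -0.001, -0.001, 0.000, -0.000, -0.000],
[0.026, -0.001, -0.001, 0.000, -0.000, -0.000],
[0.034, -0.001, -0.001, 0.000, -0.000, -0.000],
[0.041, -0.001, -0.000, 0.000, -0.000, -0.000],
[0.049, -0.001, 0.001, 0.000, -0.000, -0.000],
[0.056, -0.001, 0.002, 0.000, -0.000, -0.000],
[0.064, -0.001, 0.004, 0.000, -0.000, -0.000],
[0.071, -0.001, 0.006, 0.000, -0.000, -0.000],
[0.078, -0.001, 0.008, 0.000, -0.030, -0.000],
[0.086, -0.001, 0.011, 0.000, -0.060, -0.000],
[0.092, -0.001, 0.014, 0.000, -0.090, -0.000],
[0.099, -0.001, 0.018, 0.000, -0.120, -0.000],
[0.106, -0.001, 0.021, 0.000, -0.150, -0.000],
[0.112, -0.001, 0.026, 0.000, -0.180, -0.000],
[0.118, -0.001, 0.030, 0.000, -0.209, -0.000],
[0.124, -0.001, 0.035, 0.000, -0.239, -0.000],
[0.130, -0.001, 0.040, 0.000, -0.269, -0.000],
```

View pics/t2.png

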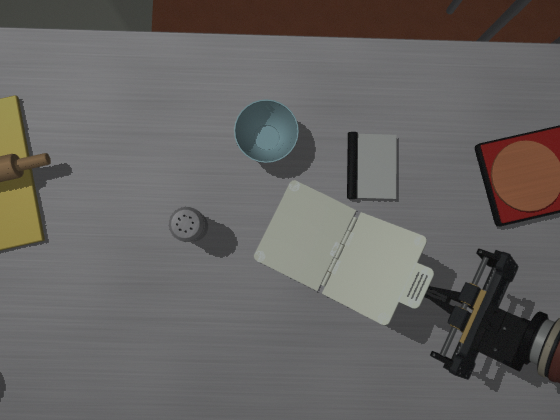

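The tongue at (417,286) is now on the fingertip at (432,293). The pan has not moved: the spine is still at (340,250). I keep pushing.

Request:
arm_command([
  [[0.009,-0.001,-0.001,0,0,0],[0.018,-0.001,-0.001,0,0,0],[0.026,-0.001,-0.001,0,0,0],[0.034,-0.001,-0.001,0,0,0],[0.041,-0.001,0,0,0,0],[0.049,-0.001,0.001,0,0,0],[0.056,-0.001,0.002,0,0,0],[0.064,-0.001,0.004,0,0,0],[0.071,-0.001,0.006,0,0,0],[0.078,-0.001,0.008,0,-0.03,0]],
])

```text
clock: 4.5
position: [520.1, -120.6, 224.4]
orientation: [-3.139, -0.844, 1.133]
force: [-0.8, -2.0, -2.3]
finger_gap: -0.0
gripper_force: 1.0
```

```bash
cat >> h.py <<'E'
def leafang():
    c,w,d=cloud('top'); q=w-S; x=q@e; y=q@f; z=q[...,2]
    m=(c.min(2)>90)&(abs(y)<75)&(abs(y)>45)&(np.hypot(x,z)>30)&(np.hypot(x,z)<125)&(z>6)
    a=np.degrees(np.arctan2(z[m],-x[m])); print("leaf deg",m.sum(),np.percentile(a,[10,50,90]).round(1))
    m=(abs(z+.7)<4)&(abs(y)<78)&(x>8)&(x<150)&(c.min(2)>90); print("rear x max",np.percentile(x[m],99.5).round(1) if m.any() else None)
    return c
E
python3 -c "
from h import *
where(); rows([tcp(t) for t in range(60,118,3)]); leafang()"
```

```text
t 4.5 x,y,z -77.1 0.5 120.4 tilt 48.3 side 0.0 F -2.1 -0.1 -2.3 q [ 0.99  0.26 -0.37  1.84 -0.76  1.34  0.47]
[-0.006, 0.000, -0.002, -0.000, 0.029, -0.002],
[0.001, 0.000, -0.000, -0.000, -0.001, -0.002],
[0.009, 0.000, 0.002, -0.000, -0.031, -0.002],
[0.016, 0.000, 0.005, -0.000, -0.061, -0.002],
[0.022, 0.000, 0.008, -0.000, -0.091, -0.002],
[0.029, 0.000, 0.012, -0.000, -0.121, -0.002],
[0.036, 0.000, 0.016, -0.000, -0.151, -0.002],
[0.042, 0.000, 0.020, -0.001, -0.181, -0.002],
[0.048, 0.000, 0.025, -0.001, -0.211, -0.002],
[0.053, 0.000, 0.030, -0.001, -0.240, -0.002],
[0.059, 0.000, 0.035, -0.001, -0.270, -0.002],
[0.064, 0.000, 0.040, -0.001, -0.300, -0.002],
[0.069, 0.000, 0.046, -0.001, -0.330, -0.002],
[0.074, 0.000, 0.052, -0.001, -0.360, -0.002],
[0.078, 0.000, 0.058, -0.001, -0.390, -0.002],
[0.082, 0.000, 0.064, -0.001, -0.420, -0.002],
[0.085, 0.000, 0.071, -0.001, -0.450, -0.002],
[0.089, 0.000, 0.078, -0.001, -0.480, -0.002],
[0.091, 0.000, 0.085, -0.001, -0.510, -0.002],
[0.094, 0.000, 0.092, -0.001, -0.540, -0.002],
leaf deg 1363 [60.6 61.9 62.7]
rear x max 131.1
```

Leaf angle is about 62°, close to the plan, and the forces are about 3 N. I continue to about 105°.

Request:
arm_command([
  [[0.009,0,0.002,0,-0.03,0],[0.016,0,0.005,0,-0.06,0],[0.022,0,0.008,0,-0.09,0],[0.029,0,0.012,0,-0.12,0],[0.036,0,0.016,0,-0.15,0],[0.042,0,0.02,0,-0.18,0],[0.048,0,0.025,0,-0.21,0],[0.053,0,0.03,0,-0.24,0],[0.059,0,0.035,0,-0.27,0],[0.064,0,0.04,0,-0.3,0],[0.069,0,0.046,0,-0.33,0],[0.074,0,0.052,0,-0.36,0],[0.078,0,0.058,0,-0.39,0],[0.082,0,0.064,0,-0.42,0]],
])

```text
clock: 5.72
position: [563.3, -27.0, 243.7]
orientation: [-3.141, -0.422, 1.137]
force: [-1.0, -1.5, -1.3]
finger_gap: 0.5
gripper_force: 0.7
```

```bash
python3 -c "
from h import *
where(); rows([tcp(t) for t in range(105,160,3)]); cv2.imwrite('pics/t3.png',leafang()[:,:,::-1])"
```

```text
t 5.7167 x,y,z 25.9 0.6 139.7 tilt 24.2 side 0.0 F -1.8 0.3 -1.3 q [ 0.69  0.12 -0.49  1.76 -0.38  1.2  -0.1 ]
[-0.001, 0.001, 0.001, -0.000, 0.002, 0.001],
[0.005, 0.001, 0.005, -0.000, -0.028, 0.001],
[0.011, 0.001, 0.010, -0.000, -0.058, 0.001],
[0.016, 0.001, 0.015, -0.000, -0.088, 0.001],
[0.021, 0.001, 0.021, -0.000, -0.118, 0.001],
[0.026, 0.001, 0.026, -0.000, -0.148, 0.001],
[0.031, 0.001, 0.032, -0.000, -0.178, 0.001],
[0.035, 0.001, 0.039, -0.000, -0.208, 0.001],
[0.039, 0.001, 0.045, -0.000, -0.238, 0.001],
[0.042, 0.001, 0.052, -0.000, -0.255, 0.001],
[0.045, 0.001, 0.059, -0.000, -0.265, 0.001],
[0.048, 0.001, 0.066, -0.000, -0.275, 0.001],
[0.051, 0.001, 0.073, -0.000, -0.286, 0.001],
[0.053, 0.001, 0.080, -0.000, -0.296, 0.001],
[0.054, 0.001, 0.088, -0.000, -0.307, 0.001],
[0.055, 0.001, 0.095, -0.000, -0.317, 0.001],
[0.056, 0.001, 0.103, -0.000, -0.328, 0.001],
[0.057, 0.001, 0.110, -0.000, -0.338, 0.001],
[0.057, 0.001, 0.118, -0.000, -0.349, 0.001],
leaf deg 78 [100.1 102.  103. ]
rear x max 131.1
```

View pics/t3.png

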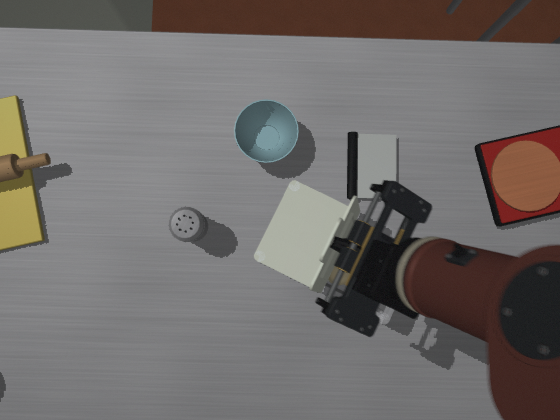

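The leaf is past upright at about 104°, with the gripper around (370,255) behind it. The pan is in place, with its rear corner still at (295,185), and the bystanders have not moved.

Request:
arm_command([
  [[0.005,0,0.005,0,-0.03,0],[0.011,0,0.01,0,-0.06,0],[0.016,0,0.015,0,-0.09,0],[0.021,0,0.021,0,-0.12,0],[0.026,0,0.026,0,-0.15,0],[0.031,0,0.032,0,-0.18,0],[0.035,0,0.039,0,-0.21,0],[0.039,0,0.045,0,-0.238,0],[0.042,0,0.052,0,-0.255,0],[0.045,0,0.059,0,-0.265,0],[0.048,0,0.066,0,-0.275,0],[0.051,0,0.073,0,-0.286,0],[0.053,0,0.08,0,-0.296,0],[0.054,0,0.088,0,-0.307,0],[0.055,0,0.095,0,-0.317,0]],
])

```text
clock: 7.02
position: [601.0, 53.7, 178.8]
orientation: [-3.141, -0.105, 1.137]
force: [0.7, 0.5, 1.3]
finger_gap: 0.8
gripper_force: 0.5
```

```bash
python3 -c "
from h import *
where(); rows([tcp(t) for t in range(150,187,3)]); leafang()"
```

```text
t 7.0167 x,y,z 114.9 0.5 74.8 tilt 6.0 side 0.0 F 0.8 -0.4 1.3 q [ 0.36  0.28 -0.56  1.67  0.07  1.18 -0.63]
[0.001, 0.000, -0.001, -0.000, -0.001, 0.000],
[0.004, 0.000, 0.006, -0.000, -0.011, 0.000],
[0.006, 0.000, 0.013, -0.000, -0.022, 0.000],
[0.009, 0.000, 0.020, -0.000, -0.032, 0.000],
[0.011, 0.000, 0.028, -0.000, -0.043, 0.000],
[0.012, 0.000, 0.035, -0.000, -0.053, 0.000],
[0.014, 0.000, 0.042, -0.000, -0.063, 0.000],
[0.014, 0.000, 0.050, -0.000, -0.074, 0.000],
[0.015, 0.000, 0.058, -0.000, -0.084, 0.000],
[0.015, 0.000, 0.065, -0.000, -0.095, 0.000],
[0.014, 0.000, 0.073, -0.000, -0.105, 0.000],
[0.014, 0.000, 0.080, -0.000, -0.105, 0.000],
[0.013, 0.000, 0.088, -0.000, -0.105, 0.000],Traceback (most recent call last):
  File "<string>", line 3, in <module>
    where(); rows([tcp(t) for t in range(150,187,3)]); leafang()
                                                       ~~~~~~~^^
  File "h.py", line 37, in leafang
    a=np.degrees(np.arctan2(z[m],-x[m])); print("leaf deg",m.sum(),np.percentile(a,[10,50,90]).round(1))
                                                                   ~~~~~~~~~~~~~^^^^^^^^^^^^^^
    return _quantile_unchecked(
        a, q, axis, out, overwrite_input, method, keepdims, weights)
    return _ureduce(a,
                    func=_quantile_ureduce_func,
    ...<5 lines>...
                    overwrite_input=overwrite_input,
                    method=method)
    r = func(a, **kwargs)
    result = _quantile(arr,
                       quantiles=q,
    ...<2 lines>...
                       out=out,
                       weights=wgt)
    slices_having_nans = np.isnan(arr[-1, ...])
                                  ~~~^^^^^^^^^
IndexError: index -1 is out of bounds for axis 0 with size 0
```

Request:
arm_command([
  [[0.004,0,0.006,0,-0.011,0],[0.006,0,0.013,0,-0.022,0],[0.009,0,0.02,0,-0.032,0],[0.011,0,0.028,0,-0.043,0],[0.012,0,0.035,0,-0.053,0],[0.014,0,0.042,0,-0.063,0],[0.014,0,0.05,0,-0.074,0],[0.015,0,0.058,0,-0.084,0],[0.015,0,0.064,0,-0.095,0],[0.014,0,0.069,0,-0.1,0],[0.014,0,0.072,0,-0.105,0],[0.014,0,0.073,0,-0.105,0]],
])

```text
clock: 8.07
position: [609.7, 72.8, 108.4]
orientation: [-3.141, 0.0, 1.137]
force: [-4.0, -1.1, 9.4]
finger_gap: 0.6
gripper_force: 4.7
```

```bash
python3 -c "
from h import *
where()"
```

```text
t 8.0667 x,y,z 136.0 0.6 4.4 tilt -0.0 side 0.001 F -2.6 3.2 9.4 q [ 0.24  0.4  -0.54  1.67  0.22  1.14 -0.79]
```

The tip is at z = 108.4, which matches the flipped leaf lying flat (108), and 9 N says it is on the stop. I hold briefly, then lift clear.

Request:
arm_command([
  [[0,0,0,0,0,0],[0,0,0,0,0,0],[0,0,-0.01,0,0,0],[-0.01,0,-0.04,0,0,0],[-0.04,0,-0.075,0,0,0],[-0.08,0,-0.09,0,0,0],[-0.12,0,-0.1,0,0,0],[-0.16,0,-0.1,0,0,0],[-0.2,0,-0.1,0,0,0],[-0.24,0,-0.1,0,0,0],[-0.28,0,-0.1,0,0,0],[-0.32,0,-0.1,0,0,0],[-0.36,0,-0.1,0,0,0],[-0.36,0,-0.1,0,0,0],[-0.36,0,-0.1,0,0,0]],
])

```text
clock: 9.32
position: [457.2, -256.5, 208.7]
orientation: [3.141, -0.0, 1.131]
force: [0.1, 1.0, 1.4]
finger_gap: 0.5
gripper_force: 0.0
```

```bash
python3 -c "
from h import *
where()
c,w,d=cloud('top'); cv2.imwrite('pics/t4.png',c[:,:,::-1])
q=w-S; x=q@e;y=q@f;z=q[...,2]
for s in range(10,170,15):
    b=(x>=s)&(x<s+15)&(abs(y)<78)&(z>-10); print(s+7,b.sum(),z[b].mean().round(1) if b.any() else '')"
```

```text
t 9.3167 x,y,z -226.9 0.3 104.7 tilt 0.0 side -0.001 F 0.9 0.3 1.4 q [ 0.74  0.11 -0.33  1.77  0.04  1.27 -0.04]
17 751 3.4
32 750 3.5
47 751 3.6
62 751 3.6
77 744 3.5
92 744 3.5
107 735 4.1
122 741 3.3
137 381 3.2
152 331 3.3
167 77 3.6
```

View pics/t4.png

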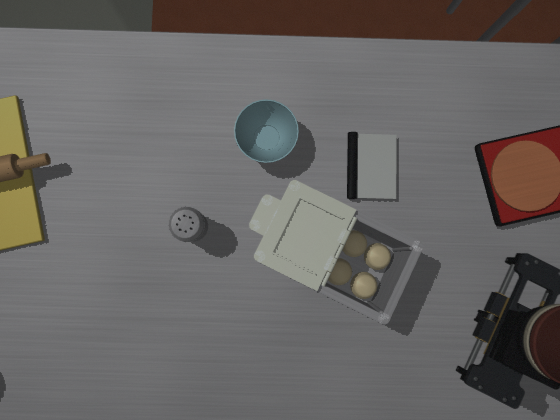

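The leaf lies flat and upside down on the rear half around (305,235), level to within a millimetre. The tongue is at (263,213), the pan and bystanders are where they were, and the robot is clear.

```bash
python3 -c "
from h import *
print(job_done())"
```

```text
the job is handed in; nothing more can be done
None
```

The hinged half of the lid now lies flat, upside down, on the rear half. The pan and bystanders look unmoved in the last image, and the job was handed in with the arm clear about 9.4 s into the 45 s; no verdict came back.

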